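# Test a tile-press spring and sort it

### The job

Take the spring that stands on the cork mat, gently stand it in the middle of the ring on the tester's steel plate and let go. Then press its yellow cap down level with the red top of the post, hold it there for about two seconds (not much deeper) and let it come back up. Finally stand that spring upright in the green tray if the dial's blue peak hand stayed in the green sector, or in the red tray if in the red; leave the other spring on the blue mat and do not disturb anything else.

Things in the scene. Friction and masses are not known exactly. Their poses are not given: they have to be found in the camera images.
- spring_1_mid (a point): Point inside coil spring 1: on its axis, 30 mm above its underside, fixed to its lower part. The spring (steel coil on a brass guide, black foot 32 mm wide and 5 mm thick, yellow cap) stands upright, 60 mm tall, 30 mm diameter, about 90 g. Gripping its side here does not squeeze the coil. z is up its axis. Both springs look alike; either may be good or weak.
- spring_2_mid (a point): Point inside coil spring 2: on its axis, 30 mm above its underside, fixed to its lower part. The spring (steel coil on a brass guide, black foot 32 mm wide and 5 mm thick, yellow cap) stands upright, 60 mm tall, 30 mm diameter, about 90 g. Gripping its side here does not squeeze the coil. z is up its axis. Both springs look alike; either may be good or weak.
- spring_1_top (a point): Centre of the top face of spring 1's yellow cap; 60 mm above its underside when free. Cap: 30 mm diameter, 8 mm thick; slides down under load (28 mm at most) and springs back. Pushing it 15 mm down takes 7 to 16 N.
- spring_1_foot (a point): Centre of the underside of spring 1.
- spring_2_top (a point): Centre of the top face of spring 2's yellow cap; 60 mm above its underside when free. Cap: 30 mm diameter, 8 mm thick; slides down under load (28 mm at most) and springs back. Pushing it 15 mm down takes 7 to 16 N.
- spring_2_foot (a point): Centre of the underside of spring 2.
- cork_top (a point): Centre of the top of the brown cork mat, 80 x 80 x 6 mm, fixed on the table. The spring to be tested stands near its middle.
- blue_top (a point): Centre of the top of the blue ceramic mat, 80 x 80 x 6 mm, fixed. The other spring stands here and must stay.
- plate_ring (a point): Centre of the black ring (44 mm diameter) on the tester's steel plate (84 mm along x, 116 mm along y), about 36 mm above the table. The tester is a fixed blue box 225 x 130 x 24 mm; it reaches 60 mm along -x and 165 mm along +x of this point (its own axes, z up), the dial lying at +x. The plate sinks 0.2 mm per newton.
- post_top (a point): Top of the red-tipped height post (14 mm along x, 8 mm along y), which stands on the plate 48 mm from the ring's centre along the tester's +y, and sinks with the plate. Its red top is the marked height: 45 mm above the plate, so 15 mm below the top of an unloaded spring on the plate.
- needle (a joint): Angle of the black needle on the flat round dial (96 mm diameter, its centre 105 mm from the ring's centre along the tester's +x). 0.1 rad per newton on the plate, 0 when unloaded, turning clockwise seen from above. Red sector 0.5 to 1.16 rad (weak), green sector 1.24 to 2.1 rad (good). The needle falls back when the load is gone.
- peak_hand (a joint): Angle of the thin blue peak hand on the same dial, same zero, direction and scale as the needle. The needle pushes it ahead and it stays at the highest reading so far; it starts somewhere between 0 and 0.3 rad, below the sectors.
- green_tray_in (a point): Centre of the inner floor (about 4 mm above the table) of the green open tray, 125 x 125 mm outside, 4 mm walls, 16 mm high, fixed; for good springs. x and y run along its walls.
- red_tray_in (a point): Centre of the inner floor of the red open tray, same size as the green one, fixed; for weak springs.
- clay_tile: Dark clay tile, 110 x 90 x 12 mm, lying loose on the table; origin under its centre. Bystander.
- glaze_jar: Glass jar with a red lid, 66 mm diameter, 100 mm tall; origin under its centre. Bystander.
- brush_pot: Pinkish pot with brushes, 74 mm diameter, 150 mm tall with the brushes; origin under its centre. Bystander.
- slip_cup: Terracotta cup, 64 mm diameter, 70 mm tall; origin under its centre. Bystander.

How it is judged (in metres and radians):
On the way, in this order (a step that is already met when the one before it is completed fails the run):
1. the spring from the cork mat stands released in the tester's ring (within 10 mm), uncompressed, set down without driving the dial past red (((horizontal distance between spring_1_foot and plate_ring below 0.01 m and angle between spring_1_mid's own z axis and vertical below 0.12 rad and z of spring_1_foot in the frame of plate_ring between -0.004 and 0.004 m and contact force between the fingers and spring_1 below 0.3 N and z of spring_1_top in the frame of post_top above 0.012 m and horizontal distance between spring_2_foot and blue_top below 0.03 m and value of joint peak_hand below 1.15 rad) or (horizontal distance between spring_2_foot and plate_ring below 0.01 m and angle between spring_2_mid's own z axis and vertical below 0.12 rad and z of spring_2_foot in the frame of plate_ring between -0.004 and 0.004 m and contact force between the fingers and spring_2 below 0.3 N and z of spring_2_top in the frame of post_top above 0.012 m and horizontal distance between spring_1_foot and blue_top below 0.03 m and value of joint peak_hand below 1.15 rad))), for 0.3 s.
2. its cap is held level with the red top of the post (within 3 mm) for 1 s (((horizontal distance between spring_1_foot and plate_ring below 0.01 m and angle between spring_1_mid's own z axis and vertical below 0.12 rad and z of spring_1_foot in the frame of plate_ring between -0.004 and 0.004 m and z of spring_1_top in the frame of post_top between -0.003 and 0.003 m) or (horizontal distance between spring_2_foot and plate_ring below 0.01 m and angle between spring_2_mid's own z axis and vertical below 0.12 rad and z of spring_2_foot in the frame of plate_ring between -0.004 and 0.004 m and z of spring_2_top in the frame of post_top between -0.003 and 0.003 m))), for 1 s.
At the end, for the whole second after the job is handed in: The tested spring stands upright (within 0.15 rad), at rest on the floor of the tray of the colour that the blue peak hand shows (green above 1.2 rad, else red) (its axis within 45 mm of the tray's middle along each wall); the other spring still stands on the blue mat, within 30 mm of its middle (((x of spring_1_foot in the frame of green_tray_in between -0.045 and 0.045 m and y of spring_1_foot in the frame of green_tray_in between -0.045 and 0.045 m and angle between each of spring_1_mid, spring_2_mid's own z axis and vertical below 0.15 rad and z of spring_1_foot in the frame of green_tray_in below 0.006 m and linear speed of spring_1 below 0.02 m/s and horizontal distance between spring_2_foot and blue_top below 0.03 m and value of joint peak_hand above 1.2 rad) or (x of spring_1_foot in the frame of red_tray_in between -0.045 and 0.045 m and y of spring_1_foot in the frame of red_tray_in between -0.045 and 0.045 m and angle between each of spring_1_mid, spring_2_mid's own z axis and vertical below 0.15 rad and z of spring_1_foot in the frame of red_tray_in below 0.006 m and linear speed of spring_1 below 0.02 m/s and horizontal distance between spring_2_foot and blue_top below 0.03 m and value of joint peak_hand below 1.2 rad) or (x of spring_2_foot in the frame of green_tray_in between -0.045 and 0.045 m and y of spring_2_foot in the frame of green_tray_in between -0.045 and 0.045 m and angle between each of spring_2_mid, spring_1_mid's own z axis and vertical below 0.15 rad and z of spring_2_foot in the frame of green_tray_in below 0.006 m and linear speed of spring_2 below 0.02 m/s and horizontal distance between spring_1_foot and blue_top below 0.03 m and value of joint peak_hand above 1.2 rad) or (x of spring_2_foot in the frame of red_tray_in between -0.045 and 0.045 m and y of spring_2_foot in the frame of red_tray_in between -0.045 and 0.045 m and angle between each of spring_2_mid, spring_1_mid's own z axis and vertical below 0.15 rad and z of spring_2_foot in the frame of red_tray_in below 0.006 m and linear speed of spring_2 below 0.02 m/s and horizontal distance between spring_1_foot and blue_top below 0.03 m and value of joint peak_hand below 1.2 rad))); the robot touches nothing.
It fails at once if a spring is pressed more than 7 mm past the mark ((horizontal distance between spring_1_foot and plate_ring below 0.03 m and z of spring_1_top in the frame of post_top below -0.007 m and angle between spring_1_mid's own z axis and vertical below 0.12 rad) or (horizontal distance between spring_2_foot and plate_ring below 0.03 m and z of spring_2_top in the frame of post_top below -0.007 m and angle between spring_2_mid's own z axis and vertical below 0.12 rad)).
It fails at once if both springs have been moved (distance of each of spring_1_foot, spring_2_foot from where it was at the start of the episode above 0.03 m).
It fails at once if a bystander is pushed more than 30 mm or tipped (distance of any of clay_tile, glaze_jar, brush_pot, slip_cup from where it was at the start of the episode above 0.03 m or angle between any of clay_tile, glaze_jar, brush_pot, slip_cup's own z axis and vertical above 0.5 rad).
It also fails if it takes over 72 s, if anything falls off the work surface, if the arm or the gripper's body presses on something with over 40 N, if the wrist force passes 120 N, or if a joint passes its speed limit or range.

### The arm

A 6-joint arm with a two-finger parallel gripper is mounted at the origin on the work surface. World frame = base frame: x ahead of the robot, y to its left, z up, the work surface at z = 0. Lengths are in m, angles in degrees, forces in N, time in s.
With the tool pointing down it reaches from about 0.3 to 1 m from the base axis. Payload 5.1 kg.
Tool frame: the origin (TCP) lies at the very end of the fingers, on their centre line; the grasp point (between the pads) lies 19 mm behind it; z points along the fingers, y is the direction in which the jaws open and shut (so a half turn about z gives the same grasp; the last joint's range is limited). The gripper opens to 95 mm and grips with 3 to 60 N. Pads are 20 mm wide; open, the fingers measure 119 mm over their backs; the gripper's body (75 mm by 180 mm) begins 59 mm behind the grasp point.
Start: joints at [65.054, 7.093, 94.555, -0, 78.352, -4.733], TCP at [0.225, 0.61, 0.215] pointing down, gripper open.
Joint ranges: [-149.61, 149.61], [-58.7, 133.49], [1.44, 155.28], [-77.14, 257.14], [18.33, 153.61], [-166.67, 166.67]. Speed limits (degrees/s): [147.25, 147.25, 180, 180, 180, 180].

### API

Orientations are given as a 3x3 rotation matrix whose columns are the frame's x, y, z axes.
In Python, from station import * gives the robot as it stands.
- The arm moves only by the tool servo_tool, never from a script. Its argument "rows" is a list of rows, each a list of 7 numbers: the turn, a rotation vector about the tool's x, y, z in degrees, then the shift along the tool's x, y, z in m, then the gripper command: -1 is fully open, 1 is shut, values between are in proportion. In form: [[ax, ay, az, tx, ty, tz, claw], ...]. A call has 1 to 8 rows; each row shifts and turns the pose as measured when the row begins, along the tool's axes as they then stand; what a row does not reach is not made up. A row lasts 1/12 s, in which the tool goes at most 41.7 mm and 7.16 degrees, less where a joint would pass 70% of its speed; a pose out of reach is approached as far as the arm can. A call is refused whole if a number of a shift passes 0.0417 or a number of a turn 7.16, either way. A call with a gripper value outside its range is refused whole. The fingers move at their own pace and stop on an object; "squeeze" is the grip in N (left out, the last holds). Time passes only in rows, so rows that do not move let the fingers close. It gives the time, the measured TCP pose, the force and the opening at its end, in the units of the state.
- observe(): the state, without advancing time (a new reading comes with each control period).
- read_camera(name): name is "side" or "top"; returns (picture, depth): 420x560x3 uint8, red, green, blue; 420x560 float32, m along the optical axis (not along the pixel's ray), 0 where there is no reading.
- get_calibration(name): a dict with "K" (3x3 intrinsics, pixels), "xyz" and "attitude" of the camera in the world. Camera axes: x right, y up, looking along -z (the intrinsics and any distortion apply to the point x, -y, -z); pixel columns grow to the right and rows downward; lengths in m; the calibration is good to about 2 mm. A picture is of the moment at which its call begins. get_calibration takes no time and is no camera call.
- job_done(): hands the job in, once; it reports no verdict.
Trained networks look in the newest picture that a camera, given by its name, has taken for a name from the list of things; names that differ only in an ending like _2 or _b are one class to them, and where a whole thing is asked for, a point or a joint stands for the part that bears it (a point fixed in the world has none). Each returns a list of dicts, best first, with "conf" (0 to 1); they miss things now and then, are a little off and sometimes report something else, mostly with a low value. They report only what shows in the picture. A call takes as long as a camera call.
- search_frame(camera, label): "centre" ([column, row] as shares, 0 to 1, of the picture: columns of its width, rows of its height, amid what is visible of it).
The state is a dict: "clock": time; "qpos": joint angles; "joint_velocities": joint speeds; "effort": joint torques, N m; "tool_pos": TCP position; "tcp_rot": TCP orientation; "contact_force": force on the tool from outside, world axes, zero at the start; "ft_torque": the same for the moment, N m; "opening": opening from 0.0 (shut) to 1.0 (fully open).
Only numpy, scipy, OpenCV 4.12 (cv2) and the standard library are available. Lean on these libraries where they do the work, as an engineer would, in place of code of your own. Each camera call takes 0.05 s, during which the arm holds its last target. There are 200 camera calls.

## Working session

There is one attempt and no reset: what is moved stays moved. The work goes in short steps, Python scripts to look and compute and a tool call to move; the robot and the scene stay as the last step left them, time stands still between calls to the robot, and variables do not carry over. Pictures are saved under pics/ and viewed, about 8 in all and at most 12, crops included, and the job is handed in when it is done.

Besides the shell and the picture viewer there is one more tool, called after "Emit:" as name([rows], argument=value, ...), one row to a line, values as JSON. servo_tool: Moves the arm, as the interface text tells. Its arguments: {"type":"object","properties":{"rows":{"type":"array","items":{"type":"array","items":{"type":"number"}}},"squeeze":{"type":"number"}},"required":["rows"]}

```bash
mkdir -p pics; cat > h.py <<'E'
from station import *
import numpy as np, cv2
def grab(cam,name=None,crop=None,scale=1):
    im,d=read_camera(cam)
    if name:
        a=im[:,:,::-1]
        if crop: a=a[crop[1]:crop[3],crop[0]:crop[2]]
        if scale!=1: a=cv2.resize(a,None,fx=scale,fy=scale,interpolation=cv2.INTER_CUBIC)
        cv2.imwrite('pics/'+name,a)
    return im,d
def cloud(cam,d):
    c=get_calibration(cam);K=np.array(c['K']);R=np.array(c['attitude'])
    v,u=np.mgrid[:d.shape[0],:d.shape[1]]
    x=(u-K[0,2])/K[0,0]*d;y=(v-K[1,2])/K[1,1]*d
    P=np.stack([x,-y,-d],-1)@R.T+np.array(c['xyz']);P[d==0]=np.nan
    return P
E
python3 - <<'E'
from h import *
for c in('top','side'):
    print(get_calibration(c))
    im,d=grab(c,c+'0.png'); np.save(c+'.npy',d); np.save(c+'im.npy',im)
s=observe();print(s)
E
```

```text
{'K': array([[543.77712039,   0.        , 278.04728318],
       [  0.        , 543.77712039, 208.73135797],
       [  0.        ,   0.        ,   1.        ]]), 'xyz': array([0.21696603, 0.00237776, 1.78684865]), 'attitude': array([[ 0.00923126,  0.98295198, -0.18363057],
       [-0.99985061,  0.01175695,  0.01267021],
       [ 0.01461314,  0.18348618,  0.98291367]])}
{'K': array([[420.4926265 ,   0.        , 274.79121635],
       [  0.        , 420.4926265 , 213.83758366],
       [  0.        ,   0.        ,   1.        ]]), 'xyz': array([0.3091249 , 0.85868327, 0.83601232]), 'attitude': array([[-0.97583915,  0.12328789, -0.18038306],
       [-0.21733847, -0.63239245,  0.74353466],
       [-0.02240407,  0.7647744 ,  0.64390851]])}
{'clock': 0.1, 'qpos': array([ 6.50531759e+01,  7.12798071e+00,  9.46262044e+01, -6.21624871e-04,
        7.83496032e+01, -4.73229647e+00]), 'joint_velocities': array([ 0.04764719,  0.01788729, -0.25373758,  0.01683639, -0.07002307,
        0.04446799]), 'effort': array([ 8.79206473e-04, -4.18882620e+01, -3.61095214e+01,  7.76485540e-02,
        4.61931888e-02, -5.29772979e-05]), 'tool_pos': array([0.22438345, 0.60943418, 0.21353059]), 'tcp_rot': array([[-9.38406148e-01,  3.45533401e-01, -7.54391597e-04],
       [ 3.45534197e-01,  9.38404714e-01, -1.64691901e-03],
       [ 1.38859104e-04, -1.80614702e-03, -9.99998359e-01]]), 'contact_force': array([ 0.04397643,  0.99764983, -0.43591355]), 'ft_torque': array([ 0.01184161, -0.01100014, -0.02771885]), 'opening': 0.9994911497553765}
```

```bash
python3 -c "
import cv2,numpy as np
a=cv2.imread('pics/top0.png');b=cv2.imread('pics/side0.png')
cv2.imwrite('pics/both.png',cv2.resize(np.vstack([a,b]),None,fx=.7,fy=.7))"
```

```text
(no output)
```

View pics/top0.png

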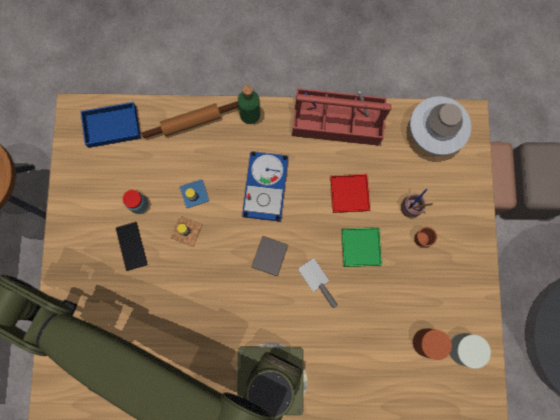

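View pics/side0.png

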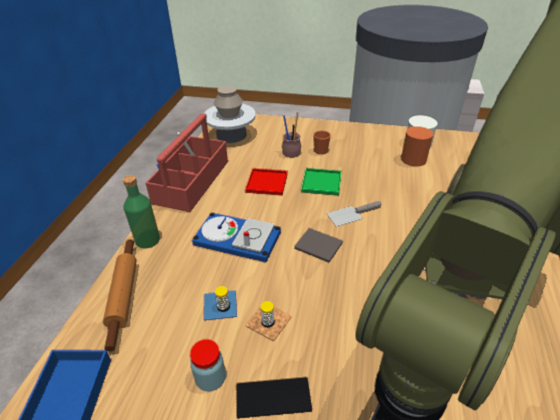

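The top view shows the cork spring at (184,229), the blue-mat spring at (191,195), the ring at (264,199) with the post to its left at (249,196), and the dial at (268,170). The red tray is at (350,194) and the green tray at (361,247). The side view agrees: the cork spring is at (267,312) and the ring at (255,235).

```bash
python3 - <<'E'
from h import *
for c in('top','side'):
    d=np.load(c+'.npy');im=np.load(c+'im.npy');P=cloud(c,d)
    hsv=cv2.cvtColor(im,cv2.COLOR_RGB2HSV);H,S,V=hsv[...,0],hsv[...,1],hsv[...,2]
    def comp(m,name,mn=6):
        n,l,st,ce=cv2.connectedComponentsWithStats(m.astype(np.uint8))
        for i in range(1,n):
            if st[i,4]>=mn:
                q=P[l==i];r=np.nanpercentile(q,[2,98],axis=0);
                print(c,name,st[i,4],ce[i].round(1),'med',np.nanmedian(q,0).round(4),'mid',r.mean(0).round(4),'ext',(r[1]-r[0]).round(3))
                if st[i,4]>300:
                    print('  rect',cv2.minAreaRect((q[~np.isnan(q[:,0])][:,:2]*1000).astype(np.float32)))
    comp((H>22)&(H<35)&(S>200)&(V>120),'yellow')
    comp(((H<5)|(H>175))&(S>200)&(V>100),'red')
    comp((H>55)&(H<75)&(S>180),'green')
    comp((H>95)&(H<115)&(S>130)&(V>60),'blue',100)
    for lab in('plate_ring','post_top','spring_1_top','cork_top','blue_top','red_tray_in','green_tray_in'):
        for r in search_frame(c,lab)[:3]:
            u,v=r['centre'][0]*560,r['centre'][1]*420
            print(c,lab,round(r['conf'],2),round(u,1),round(v,1),P[int(round(v)),int(round(u))].round(4))
E
```

```text
top red 1219 [349.7 193.1] med [ 0.6062 -0.2612  0.0044] mid [ 0.6056 -0.2605  0.0068] ext [0.117 0.116 0.022]
  rect ((605.8057861328125, -260.0911865234375), (123.31790161132812, 122.85167694091797), 3.803591251373291)
top red 194 [131.8 198.4] med [0.5594 0.4418 0.1003] mid [0.5599 0.4421 0.1001] ext [0.047 0.048 0.015]
top blue 1600 [110.5 124.6] med [0.8342 0.5532 0.0065] mid [0.8286 0.5501 0.0202] ext [0.128 0.173 0.048]
  rect ((830.014404296875, 547.9682006835938), (124.13552856445312, 179.60928344726562), 12.36984920501709)
top blue 377 [266.9 172.9] med [0.6547 0.0088 0.0246] mid [0.6754 0.0185 0.0248] ext [0.116 0.125 0.018]
  rect ((673.7501831054688, 18.329296112060547), (124.34345245361328, 119.89581298828125), 84.1435317993164)
top blue 156 [261.3 215.5] med [0.5232 0.0353 0.0243] mid [0.5233 0.0353 0.0244] ext [0.022 0.092 0.02 ]
top plate_ring 0.91 262.6 199.1 [0.5761 0.0296 0.0357]
top post_top 0.83 263.6 197.1 [0.5821 0.0263 0.0393]
top post_top 0.44 179.6 227.3 [0.4748 0.2918 0.0703]
top spring_1_top 0.38 191.4 193.0 [0.587  0.2619 0.065 ]
top cork_top 0.77 191.4 
[... 2290 characters left out ...]
 ext [0.133 0.14  0.038]
  rect ((833.65283203125, 530.133544921875), (119.68229675292969, 157.86817932128906), 11.634842872619629)
side plate_ring 0.93 252.9 236.1 [0.5717 0.0409 0.0368]
side post_top 0.55 253.4 233.1 [0.5744 0.0306 0.0383]
side spring_1_top 0.51 220.9 292.8 [0.5845 0.2761 0.0695]
side spring_1_top 0.49 319.7 179.2 [ 0.4312 -0.309   0.0051]
side cork_top 0.95 272.9 323.9 [0.4586 0.2921 0.007 ]
side cork_top 0.63 320.9 182.5 [ 0.4257 -0.294   0.004 ]
side cork_top 0.2 288.1 142.9 [ 0.566  -0.4323  0.0589]
side blue_top 0.71 215.0 307.4 [0.6085 0.2714 0.005 ]
side red_tray_in 0.98 264.5 180.6 [ 0.6143 -0.2588  0.0077]
side green_tray_in 0.74 220.4 293.9 [0.5869 0.2772 0.0666]
```

```bash
cat >> h.py <<'E'
def ortho(cam,im,z,x0,x1,y0,y1,s=0.0005):
    # image: up=+x, left=+y
    c=get_calibration(cam);K=np.array(c['K']);R=np.array(c['attitude'])
    X,Y=np.meshgrid(np.arange(x1,x0,-s),np.arange(y1,y0,-s),indexing='ij')
    p=(np.stack([X,Y,X*0+z],-1)-np.array(c['xyz']))@R
    u=K[0,0]*p[...,0]/-p[...,2]+K[0,2];v=K[1,1]*-p[...,1]/-p[...,2]+K[1,2]
    return cv2.remap(im[:,:,::-1],u.astype(np.float32),v.astype(np.float32),cv2.INTER_CUBIC)
def go(t,Rd=None):
    s=observe();R=s['tcp_rot'];d=R.T@(np.array(t)-s['tool_pos'])
    print('clock',s['clock'],'tcp',s['tool_pos'].round(4),'tool shift',d.round(4),'F',s['contact_force'].round(2),'open',round(s['opening'],3))
E
python3 - <<'E'
from h import *
t=np.load('topim.npy');s=np.load('sideim.npy')
A=ortho('top',t,.036,.5,.74,-.05,.12,.0006);B=ortho('side',s,.036,.5,.74,-.05,.12,.0006)
cv2.imwrite('pics/tester.png',np.hstack([A,B]));print(A.shape)
# yellow cap centroids at z=.066
for c,im in(('top',t),('side',s)):
    O=ortho(c,im,.066,.42,.65,.2,.34,.0005);h=cv2.cvtColor(O,cv2.COLOR_BGR2HSV)
    m=(h[...,0]>20)&(h[...,0]<36)&(h[...,1]>170)&(h[...,2]>110)
    n,l,st,ce=cv2.connectedComponentsWithStats(m.astype(np.uint8))
    for i in range(1,n):
        if st[i,4]>200: print(c,st[i,4]*.25,'mm2',.65-ce[i][1]*.0005,.34-ce[i][0]*.0005)
go([.472,.289,.11])
E
```

```text
(400, 284, 3)
top 471.75 mm2 0.5876637519872814 0.2655601483836778
top 595.0 mm2 0.47274915966386555 0.2877121848739496
side 776.25 mm2 0.5880623188405797 0.26759629629629633
side 781.5 mm2 0.4723218170185541 0.2894158669225848
clock 0.8 tcp [0.2246 0.6099 0.2147] tool shift [-0.3431 -0.2157  0.1047] F [ 0.04 -0.4  -0.88] open 0.999
```

View pics/tester.png

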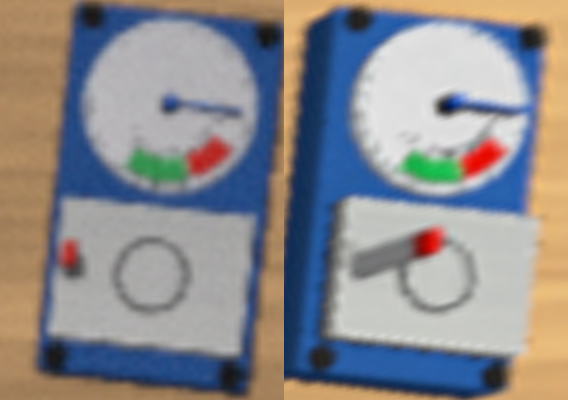

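The rectified views put the ring's centre at (151,275) in the left half and (438,276) in the right half, so about (0.5747, 0.0285) in the world. The post is at (70,255), and both hands rest near zero. Now I move above the cork spring.

Emit:
servo_tool([
  [0,0,0,-0.033,-0.0205,0.005,-1],
  [0,0,0,-0.033,-0.0205,0.005,-1],
  [0,0,0,-0.033,-0.0205,0.005,-1],
  [0,0,0,-0.033,-0.0205,0.005,-1],
  [0,0,0,-0.033,-0.0205,0.005,-1],
  [0,0,0,-0.033,-0.0205,0.005,-1],
  [0,0,0,-0.033,-0.0205,0.005,-1],
  [0,0,0,-0.033,-0.0205,0.005,-1],
])

```text
clock: 1.47
tool_pos: [0.4194, 0.3631, 0.175]
tcp_rot: [[-0.943, 0.332, 0.003], [0.332, 0.943, 0.008], [-0.0, 0.008, -1.0]]
contact_force: [0.6, 1.3, 1.1]
opening: 0.999
```

```bash
python3 -c "
from h import *
go([.4725,.2885,.11]);print(observe()['tcp_rot'].round(3))"
```

```text
clock 1.4667 tcp [0.4194 0.3631 0.175 ] tool shift [-0.0748 -0.0533  0.0646] F [0.64 1.29 1.06] open 0.999
[[-0.943  0.332  0.003]
 [ 0.332  0.943  0.008]
 [-0.     0.008 -1.   ]]
```

Emit:
servo_tool([
  [0,0,0,-0.025,-0.018,0.021,-1],
  [0,0,0,-0.025,-0.018,0.021,-1],
  [0,0,0,-0.025,-0.018,0.021,-1],
  [0,0,0,0,0,0,-1],
  [0,0,0,0,0,0,-1],
])

```text
clock: 1.88
tool_pos: [0.4796, 0.2783, 0.1112]
tcp_rot: [[-0.94, 0.341, 0.009], [0.341, 0.94, 0.009], [-0.005, 0.012, -1.0]]
contact_force: [0.4, 0.2, 1.1]
opening: 1.003
```

```bash
python3 -c "
from h import *
go([.4725,.2885,.017]);print(observe()['tcp_rot'].round(3))"
```

```text
clock 1.8833 tcp [0.4796 0.2783 0.1112] tool shift [0.0106 0.006  0.0942] F [0.38 0.22 1.14] open 1.003
[[-0.94   0.341  0.009]
 [ 0.341  0.94   0.009]
 [-0.005  0.012 -1.   ]]
```

Emit:
servo_tool([
  [0.6,0.3,0,0.009,0.0055,0,-1],
  [0,0,0,0,0,0,-1],
])

```text
clock: 2.05
tool_pos: [0.4724, 0.2874, 0.1116]
tcp_rot: [[-0.94, 0.342, -0.001], [0.342, 0.94, 0.001], [0.001, 0.001, -1.0]]
contact_force: [0.5, 0.1, 0.9]
opening: 1.001
```

```bash
python3 -c "
from h import *
go([.4725,.2885,.017]);print(observe()['tcp_rot'].round(3))"
```

```text
clock 2.05 tcp [0.4724 0.2874 0.1116] tool shift [0.0001 0.001  0.0947] F [0.54 0.09 0.92] open 1.001
[[-0.94   0.342 -0.001]
 [ 0.342  0.94   0.001]
 [ 0.001  0.001 -1.   ]]
```

Emit:
servo_tool([
  [0,0,0,0,0,0.018,-1],
  [0,0,0,0,0,0.018,-1],
  [0,0,0,0,0,0.018,-1],
  [0,0,0,0,0,0.018,-1],
  [0,0,0,0,0,0.01,-1],
  [0,0,0,0,0,0.004,-1],
  [0,0,0,0,0,0,-1],
])

```text
clock: 2.63
tool_pos: [0.4732, 0.3016, 0.0326]
tcp_rot: [[-0.945, 0.326, 0.014], [0.326, 0.945, 0.01], [-0.01, 0.014, -1.0]]
contact_force: [-1.1, 0.3, 0.2]
opening: 0.997
```

```bash
python3 -c "
from h import *
go([.4725,.2885,.017]);print(observe()['tcp_rot'].round(3))"
```

```text
clock 2.6333 tcp [0.4732 0.3016 0.0326] tool shift [-0.0034 -0.0128  0.0155] F [-1.07  0.34  0.19] open 0.997
[[-0.945  0.326  0.014]
 [ 0.326  0.945  0.01 ]
 [-0.01   0.014 -1.   ]]
```

Emit:
servo_tool([
  [0.8,0.6,0,-0.003,-0.012,0.004,-1],
  [0,0,0,0,0,0.004,-1],
  [0,0,0,0,0,0.004,-1],
  [0,0,0,0,0,0.003,-1],
  [0,0,0,0,0,0,-1],
])

```text
clock: 3.05
tool_pos: [0.4743, 0.2902, 0.0204]
tcp_rot: [[-0.946, 0.325, 0.004], [0.325, 0.946, 0.002], [-0.003, 0.003, -1.0]]
contact_force: [-0.3, 0.6, 0.7]
opening: 1.002
```

```bash
python3 -c "
from h import *
go([.4725,.2885,.017]);print(observe()['tcp_rot'].round(3))"
```

```text
clock 3.05 tcp [0.4743 0.2902 0.0204] tool shift [ 0.0011 -0.0022  0.0034] F [-0.31  0.65  0.67] open 1.002
[[-0.946  0.325  0.004]
 [ 0.325  0.946  0.002]
 [-0.003  0.003 -1.   ]]
```

Emit:
servo_tool([
  [0.1,0.2,0,0.001,-0.002,0.0025,-1],
  [0,0,0,0,0,0,-0.2],
  [0,0,0,0,0,0,0.1],
  [0,0,0,0,0,0,0.3],
  [0,0,0,0,0,0,0.5],
  [0,0,0,0,0,0,1],
  [0,0,0,0,0,0,1],
  [0,0,0,0,0,0,1],
], squeeze=15)

```text
clock: 3.72
tool_pos: [0.4735, 0.2885, 0.0187]
tcp_rot: [[-0.945, 0.326, 0.001], [0.326, 0.945, 0.002], [-0.0, 0.002, -1.0]]
contact_force: [-0.2, 0.2, 0.2]
opening: 0.566
```

Emit:
servo_tool([
  [0,0,0,0,0,0,1],
  [0,0,0,0,0,0,1],
  [0,0,0,0,0,0,1],
  [0,0,0,0,0,0,1],
])

```text
clock: 4.05
tool_pos: [0.4735, 0.2886, 0.0188]
tcp_rot: [[-0.946, 0.326, 0.001], [0.326, 0.946, 0.002], [-0.001, 0.002, -1.0]]
contact_force: [1.1, -0.1, -0.1]
opening: 0.316
```

Emit:
servo_tool([
  [0,0,0,0,0,0,1],
  [0,0,0,0,0,-0.01,1],
  [0,0,0,0,0,-0.02,1],
  [0,0,0,0,0,-0.025,1],
  [0,0,0,0,0,-0.025,1],
  [0,0,0,0,0,-0.02,1],
  [0,0,0,0,0,0,1],
  [0,0,0,0,0,0,1],
])

```text
clock: 4.72
tool_pos: [0.4712, 0.2874, 0.1231]
tcp_rot: [[-0.946, 0.326, -0.004], [0.326, 0.946, 0.0], [0.003, -0.001, -1.0]]
contact_force: [-0.2, 0.3, -0.9]
opening: 0.313
```

```bash
python3 -c "
from h import *
go([.5747,.0285,.13]);print(observe()['tcp_rot'].round(3))"
```

```text
clock 4.7167 tcp [0.4712 0.2874 0.1231] tool shift [-0.1822 -0.2111 -0.0073] F [-0.15  0.31 -0.9 ] open 0.313
[[-0.946  0.326 -0.004]
 [ 0.326  0.946  0.   ]
 [ 0.003 -0.001 -1.   ]]
```

Emit:
servo_tool([
  [0,0,0,-0.012,-0.014,0,1],
  [0,0,0,-0.022,-0.0255,-0.001,1],
  [0,0,0,-0.025,-0.029,-0.001,1],
  [0,0,0,-0.025,-0.029,-0.001,1],
  [0,0,0,-0.025,-0.029,-0.001,1],
  [0,0,0,-0.022,-0.0255,-0.001,1],
  [0,0,0,-0.012,-0.014,0,1],
  [0,0,0,0,0,0,1],
])

```text
clock: 5.38
tool_pos: [0.55, 0.0764, 0.1171]
tcp_rot: [[-0.947, 0.319, -0.016], [0.319, 0.948, -0.001], [0.015, -0.006, -1.0]]
contact_force: [-0.6, -0.2, -1.2]
opening: 0.312
```

```bash
python3 -c "
from h import *
go([.5747,.0285,.10]);print(observe()['tcp_rot'].round(3))"
```

```text
clock 5.3833 tcp [0.55   0.0764 0.1171] tool shift [-0.039  -0.0374  0.0168] F [-0.56 -0.25 -1.21] open 0.312
[[-0.947  0.319 -0.016]
 [ 0.319  0.948 -0.001]
 [ 0.015 -0.006 -1.   ]]
```

Emit:
servo_tool([
  [-0.3,-0.8,0,-0.014,-0.014,0,1],
  [0,0,0,-0.014,-0.014,0,1],
  [0,0,0,-0.008,-0.008,0,1],
  [0,0,0,0,0,0,1],
  [0,0,0,0,0,0,1],
])

```text
clock: 5.8
tool_pos: [0.5686, 0.0302, 0.1093]
tcp_rot: [[-0.947, 0.322, -0.013], [0.322, 0.947, 0.002], [0.013, -0.002, -1.0]]
contact_force: [-0.2, -0.5, -1.1]
opening: 0.312
```

```bash
python3 -c "
from h import *
go([.5747,.0285,.06]);R=observe()['tcp_rot'];z=R[:,2];e=R.T@np.array([-z[0],-z[1],0]);print('turn',np.degrees([-e[1],e[0]]).round(2))"
cat >> h.py <<'E'
E
python3 - <<'E'
import re
p='h.py';t=open(p).read()
t+='''    z=R[:,2];e=R.T@np.array([-z[0],-z[1],0]);print('turn to upright',np.degrees([-e[1],e[0]]).round(2))
'''
open(p,'w').write(t)
E
```

```text
clock 5.8 tcp [0.5686 0.0302 0.1093] tool shift [-0.007   0.0005  0.0492] F [-0.16 -0.5  -1.1 ] open 0.312
turn [-0.12 -0.74]
```

Emit:
servo_tool([
  [-0.1,-0.7,0,-0.006,0,0,1],
  [0,0,0,0,0,0.01,1],
  [0,0,0,0,0,0.01,1],
  [0,0,0,0,0,0.01,1],
  [0,0,0,0,0,0.008,1],
  [0,0,0,0,0,0,1],
  [0,0,0,0,0,0,1],
])

```text
clock: 6.38
tool_pos: [0.5717, 0.0329, 0.0645]
tcp_rot: [[-0.948, 0.317, -0.004], [0.317, 0.948, 0.001], [0.005, -0.0, -1.0]]
contact_force: [-0.2, -1.0, -1.2]
opening: 0.31
```

```bash
python3 -c "
from h import *
go([.5747,.0285,.051])
im,d=grab('top');im2,d2=grab('side')
A=ortho('top',im,.036,.5,.68,-.05,.12,.0005);B=ortho('side',im2,.036,.5,.68,-.05,.12,.0005)
cv2.imwrite('pics/t2.png',np.hstack([A,B]))"
```

```text
clock 6.3833 tcp [0.5717 0.0329 0.0645] tool shift [-0.0043 -0.0033  0.0135] F [-0.16 -0.98 -1.24] open 0.31
turn to upright [-0.01 -0.26]
```

View pics/t2.png

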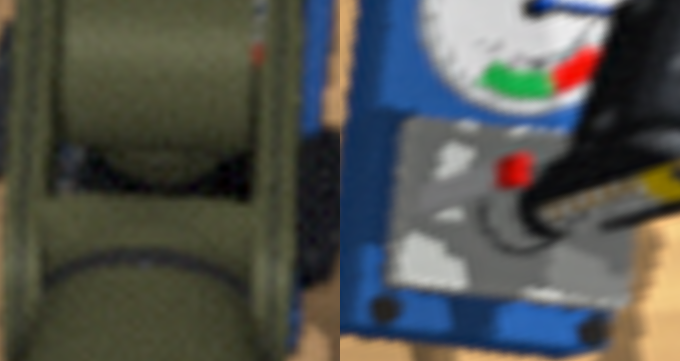

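The side half shows the spring hanging over the ring (ring near (520,210), post tip at (515,170)). The arm hides the ring from the top camera. Next is a gentle descent with force checks.

Emit:
servo_tool([
  [0,-0.2,0,-0.004,-0.003,0.003,1],
  [0,0,0,0,0,0.004,1],
  [0,0,0,0,0,0.003,1],
  [0,0,0,0,0,0,1],
  [0,0,0,0,0,0,1],
])

```text
clock: 6.9
tool_pos: [0.5767, 0.0278, 0.056]
tcp_rot: [[-0.948, 0.318, 0.004], [0.318, 0.948, -0.0], [-0.004, 0.001, -1.0]]
contact_force: [-0.3, 0.5, -0.2]
opening: 0.311
```

```bash
python3 -c "
from h import *
go([.5747,.0285,.049])"
```

```text
clock 6.9 tcp [0.5767 0.0278 0.056 ] tool shift [ 0.0021 -0.      0.007 ] F [-0.32  0.53 -0.23] open 0.311
turn to upright [0.06 0.21]
```

Emit:
servo_tool([
  [0,0.2,0,0.002,0,0.002,1],
  [0,0,0,0,0,0.002,1],
  [0,0,0,0,0,0,1],
  [0,0,0,0,0,0,1],
])

```text
clock: 7.23
tool_pos: [0.5749, 0.0284, 0.052]
tcp_rot: [[-0.948, 0.318, 0.001], [0.318, 0.948, 0.001], [-0.001, 0.001, -1.0]]
contact_force: [0.5, 0.5, -0.5]
opening: 0.313
```

Emit:
servo_tool([
  [0,0,0,0,0,0.001,1],
  [0,0,0,0,0,0.001,1],
  [0,0,0,0,0,0,1],
  [0,0,0,0,0,0,1],
])

```text
clock: 7.57
tool_pos: [0.575, 0.0286, 0.05]
tcp_rot: [[-0.948, 0.318, 0.001], [0.318, 0.948, 0.001], [-0.001, 0.001, -1.0]]
contact_force: [0.2, 0.1, -1.1]
opening: 0.314
```

```bash
python3 -c "
from h import *
go([.5747,.0285,.049])"
```

```text
clock 7.5667 tcp [0.575  0.0286 0.05  ] tool shift [ 0.0002 -0.0002  0.001 ] F [ 0.24  0.08 -1.11] open 0.314
turn to upright [0.07 0.05]
```

Emit:
servo_tool([
  [0,0,0,0,0,0.001,1],
  [0,0,0,0,0,0,1],
  [0,0,0,0,0,0,1],
])

```text
clock: 7.82
tool_pos: [0.5751, 0.0286, 0.049]
tcp_rot: [[-0.948, 0.318, 0.001], [0.318, 0.948, 0.001], [-0.001, 0.001, -1.0]]
contact_force: [-0.5, 0.3, -1.3]
opening: 0.313
```

Emit:
servo_tool([
  [0,0,0,0,0,0.0005,1],
  [0,0,0,0,0,0,1],
  [0,0,0,0,0,0,1],
])

```text
clock: 8.07
tool_pos: [0.5752, 0.0286, 0.0487]
tcp_rot: [[-0.948, 0.318, 0.002], [0.318, 0.948, 0.001], [-0.001, 0.001, -1.0]]
contact_force: [0.5, 0.4, -1.0]
opening: 0.316
```

Emit:
servo_tool([
  [0,0,0,0,0,0.0006,1],
  [0,0,0,0,0,0,1],
  [0,0,0,0,0,0,1],
])

```text
clock: 8.32
tool_pos: [0.5753, 0.0286, 0.0486]
tcp_rot: [[-0.948, 0.318, 0.002], [0.318, 0.948, 0.001], [-0.001, 0.001, -1.0]]
contact_force: [-0.5, 0.8, -0.3]
opening: 0.312
```

Emit:
servo_tool([
  [0,0,0,0,0,0.0006,1],
  [0,0,0,0,0,0,1],
  [0,0,0,0,0,0,1],
])

```text
clock: 8.57
tool_pos: [0.5754, 0.0285, 0.0484]
tcp_rot: [[-0.948, 0.318, 0.002], [0.318, 0.948, 0.001], [-0.001, 0.001, -1.0]]
contact_force: [-0.4, 0.1, 0.5]
opening: 0.314
```

Emit:
servo_tool([
  [0,0,0,0,0,0,0.3],
  [0,0,0,0,0,0,0.2],
  [0,0,0,0,0,0,0.1],
  [0,0,0,0,0,0,0],
  [0,0,0,0,0,0,-0.1],
  [0,0,0,0,0,0,-0.1],
  [0,0,0,0,0,0,-0.1],
])

```text
clock: 9.15
tool_pos: [0.5759, 0.0285, 0.0482]
tcp_rot: [[-0.948, 0.318, 0.003], [0.318, 0.948, 0.001], [-0.003, 0.002, -1.0]]
contact_force: [0.2, 0.7, -0.5]
opening: 0.546
```

Emit:
servo_tool([
  [0,0,0,0,0,-0.004,-0.1],
  [0,0,0,0,0,-0.008,-0.1],
  [0,0,0,0,0,-0.008,-0.1],
  [0,0,0,0,0,-0.005,-0.1],
  [0,0,0,0,0,0,-0.1],
  [0,0,0,0,0,0,-0.1],
])

```text
clock: 9.65
tool_pos: [0.5765, 0.0285, 0.0769]
tcp_rot: [[-0.948, 0.318, 0.005], [0.318, 0.948, 0.001], [-0.004, 0.002, -1.0]]
contact_force: [-0.6, -0.3, 0.4]
opening: 0.548
```

```bash
python3 -c "
from h import *
go([.575,.0285,.12])"
```

```text
clock 9.65 tcp [0.5765 0.0285 0.0769] tool shift [ 0.0012 -0.0004 -0.0431] F [-0.59 -0.29  0.42] open 0.548
turn to upright [0.13 0.25]
```

Emit:
servo_tool([
  [0.1,0.2,0,0.001,0,-0.008,-0.1],
  [0,0,0,0,0,-0.012,-0.1],
  [0,0,0,0,0,-0.012,-0.1],
  [0,0,0,0,0,-0.008,-0.1],
  [0,0,0,0,0,0,1],
  [0,0,0,0,0,0,1],
  [0,0,0,0,0,0,1],
  [0,0,0,0,0,0,1],
])

```text
clock: 10.32
tool_pos: [0.5762, 0.0288, 0.1232]
tcp_rot: [[-0.948, 0.318, 0.004], [0.318, 0.948, 0.0], [-0.003, 0.001, -1.0]]
contact_force: [0.5, -0.7, -0.0]
opening: 0.327
```

Emit:
servo_tool([
  [0,0,0,0,0,0,1],
  [0,0,0,0,0,0,1],
  [0,0,0,0,0,0,1],
  [0,0,0,0,0,0,1],
])

```text
clock: 10.65
tool_pos: [0.575, 0.0288, 0.1211]
tcp_rot: [[-0.948, 0.318, 0.0], [0.318, 0.948, 0.0], [-0.0, 0.0, -1.0]]
contact_force: [0.6, 0.5, -0.4]
opening: 0.047
```

```bash
python3 -c "
from h import *
go([.575,.0285,.102])
im,d=grab('side','s3.png',(180,170,330,270),5)
O=ortho('side',im,.096,.5,.65,-.05,.12,.0005);h=cv2.cvtColor(O,cv2.COLOR_BGR2HSV)
m=(h[...,0]>20)&(h[...,0]<36)&(h[...,1]>170)&(h[...,2]>110)
n,l,st,ce=cv2.connectedComponentsWithStats(m.astype(np.uint8))
for i in range(1,n):
    if st[i,4]>100: print(st[i,4]*.25,'mm2',.65-ce[i][1]*.0005,.12-ce[i][0]*.0005, st[i])
"
```

```text
clock 10.65 tcp [0.575  0.0288 0.1211] tool shift [-0.0001 -0.0003  0.0191] F [ 0.56  0.46 -0.37] open 0.047
turn to upright [0.02 0.01]
742.5 mm2 0.5733429292929293 0.03335016835016834 [ 141  125   66   58 2970]
```

View pics/s3.png

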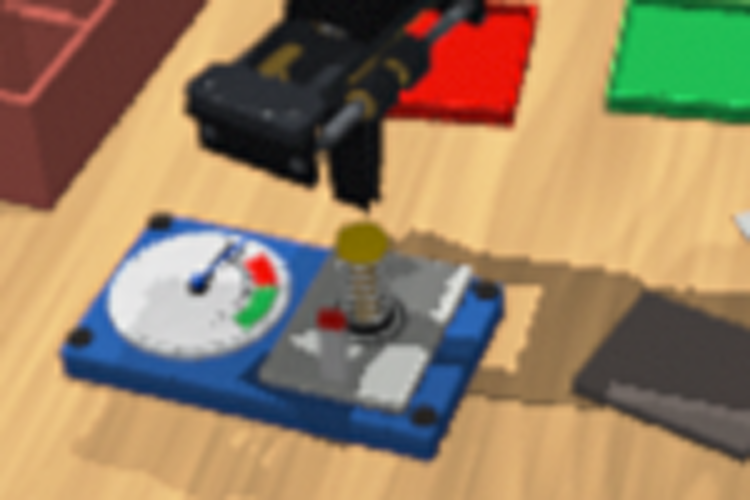

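The spring stands free inside the ring (foot near (362,315) in the crop), with the needle still at its zero side. I'll check the centring more closely.

```bash
python3 -c "
from h import *
im,d=grab('side')
s=np.load('sideim.npy')
A=ortho('side',s,.036,.535,.615,-.01,.08,.00025);B=ortho('side',im,.036,.535,.615,-.01,.08,.00025)
a=np.hstack([A,B])
cv2.imwrite('pics/t4.png',cv2.convertScaleAbs(a,alpha=1.6,beta=15))"
```

```text
(no output)
```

View pics/t4.png

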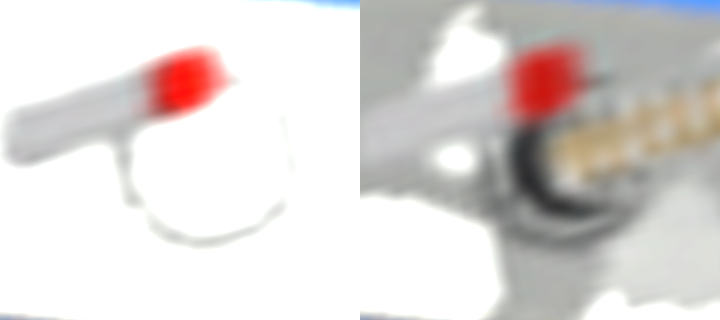

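The ring's centre is at about (207,154) in the left half and the foot's at about (579,151) in the right half. They are roughly 3 mm apart, within the 10 mm limit. Now I press.

Emit:
servo_tool([
  [0,0,0,0,0.001,0.006,1],
  [0,0,0,0,0,0.006,1],
  [0,0,0,0,0,0.005,1],
  [0,0,0,0,0,0,1],
  [0,0,0,0,0,0,1],
])

```text
clock: 11.17
tool_pos: [0.5749, 0.0299, 0.1015]
tcp_rot: [[-0.948, 0.318, -0.001], [0.318, 0.948, 0.0], [0.001, -0.0, -1.0]]
contact_force: [-0.0, -0.4, -0.2]
opening: 0.006
```

```bash
python3 -c "
from h import *
go([.575,.028,.094])"
```

```text
clock 11.1667 tcp [0.5749 0.0299 0.1015] tool shift [-0.0007 -0.0018  0.0075] F [-0.   -0.43 -0.23] open 0.006
turn to upright [-0.   -0.06]
```

Emit:
servo_tool([
  [0,0,0,0,-0.002,0.001,1],
  [0,0,0,0,0,0.0015,1],
  [0,0,0,0,0,0.0015,1],
  [0,0,0,0,0,0.0015,1],
  [0,0,0,0,0,0.001,1],
  [0,0,0,0,0,0,1],
  [0,0,0,0,0,0,1],
])

```text
clock: 11.75
tool_pos: [0.5746, 0.0278, 0.0955]
tcp_rot: [[-0.948, 0.318, -0.0], [0.318, 0.948, 0.0], [0.0, 0.0, -1.0]]
contact_force: [-1.2, 0.8, 1.9]
opening: 0.006
```

Emit:
servo_tool([
  [0,0,0,0,0,0.001,1],
  [0,0,0,0,0,0.0015,1],
  [0,0,0,0,0,0.0015,1],
  [0,0,0,0,0,0.001,1],
  [0,0,0,0,0,0,1],
  [0,0,0,0,0,0,1],
])

```text
clock: 12.25
tool_pos: [0.575, 0.0278, 0.0916]
tcp_rot: [[-0.948, 0.317, 0.001], [0.317, 0.948, 0.0], [-0.0, 0.0, -1.0]]
contact_force: [-0.9, -0.6, 4.0]
opening: 0.005
```

Emit:
servo_tool([
  [0,0,0,0,0,0.0015,1],
  [0,0,0,0,0,0.0015,1],
  [0,0,0,0,0,0.0015,1],
  [0,0,0,0,0,0.0015,1],
  [0,0,0,0,0,0.001,1],
  [0,0,0,0,0,0,1],
  [0,0,0,0,0,0,1],
])

```text
clock: 12.83
tool_pos: [0.575, 0.0278, 0.0851]
tcp_rot: [[-0.948, 0.317, -0.0], [0.317, 0.948, 0.0], [0.0, 0.0, -1.0]]
contact_force: [-1.9, -0.3, 5.9]
opening: 0.003
```

```bash
python3 -c "
from h import *
go([.575,.028,.08])
im,d=grab('side')
for i in range(6):
  go([.575,.028,.08]);read_camera('side')" | grep clock
```

```text
clock 12.8333 tcp [0.575  0.0278 0.0851] tool shift [0.0001 0.0002 0.0051] F [-1.86 -0.26  5.86] open 0.003
clock 12.8833 tcp [0.575  0.0278 0.0851] tool shift [0.0001 0.0002 0.0051] F [-2.6   0.1   4.86] open 0.007
clock 12.9333 tcp [0.5751 0.0278 0.0852] tool shift [0.0001 0.0002 0.0052] F [-2.59 -0.1   5.25] open 0.003
clock 12.9833 tcp [0.5751 0.0278 0.0852] tool shift [0.0001 0.0001 0.0052] F [-1.98  0.63  5.19] open 0.003
clock 13.0333 tcp [0.5751 0.0278 0.0852] tool shift [0.0001 0.0002 0.0052] F [-2.81  0.52  4.97] open 0.003
clock 13.0833 tcp [0.5751 0.0278 0.0852] tool shift [0.0001 0.0002 0.0052] F [-2.35 -0.33  5.38] open -0.0
clock 13.1333 tcp [0.5751 0.0278 0.0852] tool shift [0.0001 0.0002 0.0052] F [-2.22  0.19  4.92] open 0.005
```

Emit:
servo_tool([
  [0,0,0,0.0008,0,0,1],
  [0,0,0,0,0,0,1],
  [0,0,0,0,0,0,1],
])

```text
clock: 13.43
tool_pos: [0.5747, 0.0278, 0.0858]
tcp_rot: [[-0.948, 0.317, 0.001], [0.317, 0.948, -0.0], [-0.001, -0.0, -1.0]]
contact_force: [-1.2, -0.1, 5.6]
opening: 0.002
```

```bash
python3 -c "
from h import *
go([.575,.028,.0793])
im,d=grab('side','s5.png',(190,180,310,260),6)"
```

```text
clock 13.4333 tcp [0.5747 0.0278 0.0858] tool shift [-0.0002  0.0003  0.0065] F [-1.25 -0.1   5.58] open 0.002
turn to upright [-0.01  0.06]
```

View pics/s5.png

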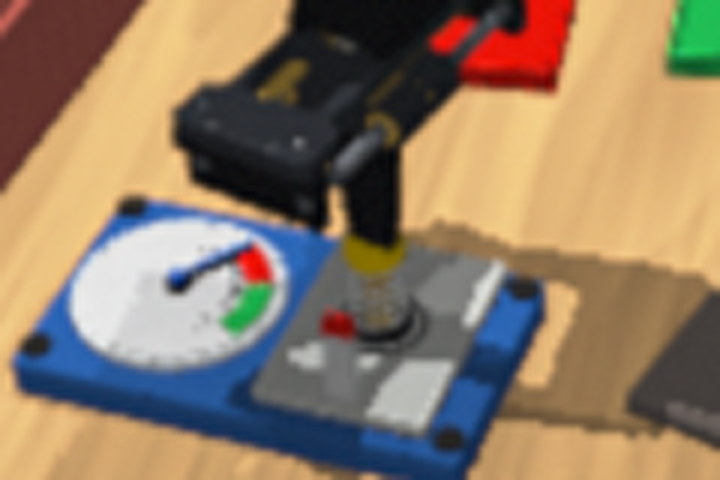

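The spring is upright under the fingers (cap at (373,255)) and the needle is at the start of the red sector. I continue down to the mark.

Emit:
servo_tool([
  [0,0,0,0.0002,0,0.0015,1],
  [0,0,0,0.0002,0,0.0015,1],
  [0,0,0,0,0,0.0015,1],
  [0,0,0,0,0,0.001,1],
  [0,0,0,0,0,0.0005,1],
  [0,0,0,0,0,0,1],
  [0,0,0,0,0,0,1],
])

```text
clock: 14.07
tool_pos: [0.5748, 0.0278, 0.0819]
tcp_rot: [[-0.948, 0.317, 0.001], [0.317, 0.948, -0.001], [-0.001, -0.0, -1.0]]
contact_force: [-3.2, -0.3, 6.6]
opening: 0.003
```

```bash
python3 -c "
from h import *
for i in range(4):
  go([.575,.028,.0793]);read_camera('side')" | grep clock
```

```text
clock 14.0667 tcp [0.5748 0.0278 0.0819] tool shift [-0.0001  0.0002  0.0026] F [-3.16 -0.29  6.6 ] open 0.003
clock 14.1167 tcp [0.5748 0.0278 0.082 ] tool shift [-0.0001  0.0002  0.0027] F [-2.63  0.06  6.81] open 0.006
clock 14.1667 tcp [0.5748 0.0278 0.082 ] tool shift [-0.0001  0.0002  0.0027] F [-3.43 -1.1   6.85] open 0.008
clock 14.2167 tcp [0.5748 0.0278 0.0819] tool shift [-0.0001  0.0003  0.0026] F [-3.49  0.63  6.55] open 0.005
```

Emit:
servo_tool([
  [0,0,0,0.0008,0,0.0012,1],
  [0,0,0,0.0003,0,0.0012,1],
  [0,0,0,0,0,0.0012,1],
  [0,0,0,0,0,0.0006,1],
  [0,0,0,0,0,0.0003,1],
  [0,0,0,0,0,0,1],
])

```text
clock: 14.77
tool_pos: [0.5748, 0.0278, 0.0805]
tcp_rot: [[-0.948, 0.317, 0.002], [0.317, 0.948, -0.002], [-0.003, -0.001, -1.0]]
contact_force: [-3.4, -0.7, 6.6]
opening: 0.007
```

```bash
python3 -c "
from h import *
for i in range(3):
  go([.575,.028,.0793]);read_camera('side')" | grep clock
```

```text
clock 14.7667 tcp [0.5748 0.0278 0.0805] tool shift [-0.0002  0.0002  0.0012] F [-3.39 -0.7   6.61] open 0.007
clock 14.8167 tcp [0.5749 0.0278 0.0806] tool shift [-0.0001  0.0002  0.0013] F [-2.66  0.32  7.16] open 0.006
clock 14.8667 tcp [0.5749 0.0278 0.0806] tool shift [-0.0001  0.0002  0.0013] F [-2.83  1.01  6.89] open 0.004
```

Emit:
servo_tool([
  [0,0,0,0.0004,0,0.001,1],
  [0,0,0,0.0002,0,0.001,1],
  [0,0,0,0,0,0.001,1],
  [0,0,0,0,0,0.0005,1],
  [0,0,0,0,0,0.0003,1],
  [0,0,0,0,0,0.0003,1],
])

```text
clock: 15.42
tool_pos: [0.5748, 0.0278, 0.0797]
tcp_rot: [[-0.949, 0.317, 0.002], [0.317, 0.949, -0.002], [-0.003, -0.001, -1.0]]
contact_force: [-3.4, -0.7, 6.7]
opening: 0.005
```

```bash
python3 -c "
from h import *
for i in range(3):
  go([.575,.028,.0793]);im,d=grab('side','s6.png',(190,180,310,260),6)
for c in ['side']:
  P=cloud(c,d);h=cv2.cvtColor(im,cv2.COLOR_RGB2HSV);H,S,V=h[...,0],h[...,1],h[...,2]
  for nm,m in(('cap',(H>20)&(H<36)&(S>170)&(V>90)),('post',((H<5)|(H>175))&(S>180)&(V>70))):
    m=m.copy();m[:,:200]=0;m[:,280:]=0;m[:215]=0;m[250:]=0;print(nm,m.sum(),np.nanpercentile(P[m],[5,50,95],axis=0).round(4).tolist())
"
```

```text
clock 15.4167 tcp [0.5748 0.0278 0.0797] tool shift [-0.0001  0.0002  0.0004] F [-3.4  -0.68  6.66] open 0.005
turn to upright [-0.07  0.17]
clock 15.4667 tcp [0.5748 0.0278 0.0797] tool shift [-0.0001  0.0002  0.0004] F [-2.71 -0.57  6.96] open 0.004
turn to upright [-0.07  0.18]
clock 15.5167 tcp [0.5748 0.0278 0.0797] tool shift [-0.0001  0.0002  0.0004] F [-3.46 -0.13  6.86] open 0.008
turn to upright [-0.07  0.18]
cap 38 [[0.5632, 0.0325, 0.0741], [0.5739, 0.0375, 0.0797], [0.584, 0.0448, 0.0822]]
post 28 [[0.5737, -0.0053, 0.0292], [0.5838, 0.0731, 0.0737], [0.649, 0.0827, 0.0821]]
```

View pics/s6.png

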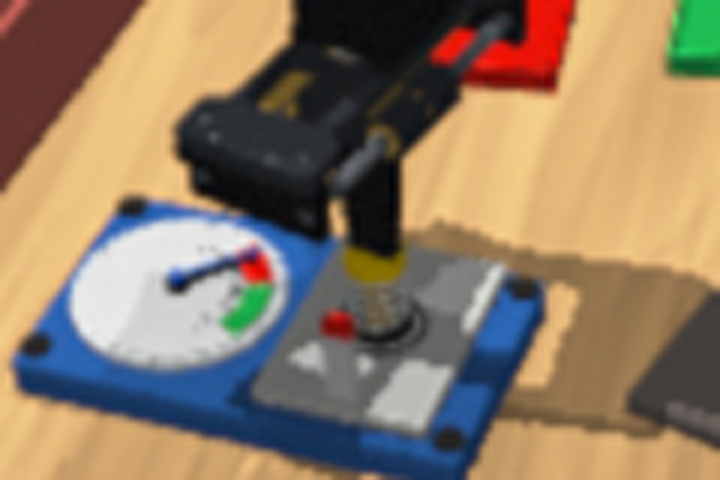

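The cap (373,262) looks level with the post. My height estimate is 14.8 mm of deflection against the 15 mm target, and the needle is in the red. Now I hold.

Emit:
servo_tool([
  [0,0,0,0,0,0.0002,1],
  [0,0,0,0,0,0.0002,1],
  [0,0,0,0,0,0.0002,1],
  [0,0,0,0,0,0.0002,1],
  [0,0,0,0,0,0.0002,1],
  [0,0,0,0,0,0.0002,1],
  [0,0,0,0,0,0.0002,1],
  [0,0,0,0,0,0.0002,1],
])

```text
clock: 16.23
tool_pos: [0.575, 0.0278, 0.0818]
tcp_rot: [[-0.949, 0.317, 0.001], [0.317, 0.949, -0.002], [-0.002, -0.002, -1.0]]
contact_force: [-3.1, -0.2, 6.0]
opening: 0.007
```

Emit:
servo_tool([
  [0,0,0,0,0,0,1],
  [0,0,0,0,0,0,1],
  [0,0,0,0,0,0,1],
  [0,0,0,0,0,0,1],
  [0,0,0,0,0,0,1],
  [0,0,0,0,0,0,1],
  [0,0,0,0,0,0,1],
  [0,0,0,0,0,0,1],
])

```text
clock: 16.9
tool_pos: [0.5751, 0.0279, 0.0844]
tcp_rot: [[-0.949, 0.316, 0.0], [0.316, 0.949, -0.002], [-0.001, -0.002, -1.0]]
contact_force: [-2.3, 1.3, 5.8]
opening: 0.006
```

Emit:
servo_tool([
  [0,0,0,0,0,0,1],
  [0,0,0,0,0,0,1],
  [0,0,0,0,0,0,1],
  [0,0,0,0,0,0,1],
  [0,0,0,0,0,0,1],
  [0,0,0,0,0,0,1],
  [0,0,0,0,0,0,1],
  [0,0,0,0,0,0,1],
])

```text
clock: 17.57
tool_pos: [0.5752, 0.0278, 0.0858]
tcp_rot: [[-0.949, 0.316, -0.0], [0.316, 0.949, -0.002], [-0.001, -0.002, -1.0]]
contact_force: [-3.5, 0.4, 4.6]
opening: 0.003
```

Rows re-target the measured pose, so the arm creeps up under load, while camera calls hold the last target. I'll press down again and hold with camera calls.

Emit:
servo_tool([
  [0,0,0,0.0006,0,0.0015,1],
  [0,0,0,0.0004,0,0.0015,1],
  [0,0,0,0,0,0.0015,1],
  [0,0,0,0,0,0.0015,1],
  [0,0,0,0,0,0.0013,1],
  [0,0,0,0,0,0.001,1],
])

```text
clock: 18.07
tool_pos: [0.5748, 0.0278, 0.0796]
tcp_rot: [[-0.949, 0.316, 0.0], [0.316, 0.949, -0.003], [-0.001, -0.003, -1.0]]
contact_force: [-3.7, 0.5, 6.7]
opening: 0.001
```

```bash
python3 -c "
from h import *
for i in range(3):
  go([.575,.028,.0794]);read_camera('side')" | grep clock
```

```text
clock 18.0667 tcp [0.5748 0.0278 0.0796] tool shift [-0.0001  0.0002  0.0002] F [-3.67  0.48  6.74] open 0.001
clock 18.1167 tcp [0.5747 0.0278 0.0795] tool shift [-0.0002  0.0003  0.0001] F [-3.35 -0.18  7.27] open 0.001
clock 18.1667 tcp [0.5748 0.0278 0.0796] tool shift [-0.0001  0.0002  0.0002] F [-3.69 -0.04  7.8 ] open 0.001
```

```bash
python3 -c "
from h import *
for i in range(37):
  im,d=read_camera('side')
  if i%9==0: go([.575,.028,.0794])" | grep clock
```

```text
clock 18.2667 tcp [0.5748 0.0278 0.0797] tool shift [-0.0001  0.0002  0.0003] F [-2.74 -0.15  7.49] open 0.003
clock 18.7167 tcp [0.5749 0.0278 0.0798] tool shift [-0.0001  0.0002  0.0004] F [-3.14 -0.07  6.88] open 0.003
clock 19.1667 tcp [0.5749 0.0278 0.0797] tool shift [-0.0001  0.0002  0.0003] F [-4.06  0.16  7.04] open 0.005
clock 19.6167 tcp [0.5749 0.0278 0.0798] tool shift [-0.0001  0.0002  0.0004] F [-2.84 -0.56  7.  ] open 0.008
clock 20.0667 tcp [0.5749 0.0278 0.0798] tool shift [-0.0001  0.0002  0.0004] F [-3.06  0.57  7.36] open 0.006
```

Emit:
servo_tool([
  [0,0,0,0,0,-0.002,1],
  [0,0,0,0,0,-0.003,1],
  [0,0,0,0,0,-0.003,1],
  [0,0,0,0,0,-0.003,1],
  [0,0,0,0,0,-0.004,1],
  [0,0,0,0,0,-0.006,1],
  [0,0,0,0,0,-0.006,1],
  [0,0,0,0,0,-0.004,1],
])

```text
clock: 20.73
tool_pos: [0.5741, 0.0279, 0.1104]
tcp_rot: [[-0.949, 0.316, -0.001], [0.316, 0.949, -0.003], [0.0, -0.003, -1.0]]
contact_force: [0.1, -0.2, 0.1]
opening: 0.001
```

Emit:
servo_tool([
  [0,0,0,0,0,-0.01,1],
  [0,0,0,0,0,-0.005,0.5],
  [0,0,0,0,0,0,0],
  [0,0,0,0,0,0,-0.15],
  [0,0,0,0,0,0,-0.15],
  [0,0,0,0,0,0,-0.15],
  [0,0,0,0,0,0,-0.15],
  [0,0,0,0,0,0,-0.15],
])

```text
clock: 21.4
tool_pos: [0.5744, 0.0279, 0.1274]
tcp_rot: [[-0.949, 0.316, 0.0], [0.316, 0.949, -0.003], [-0.001, -0.003, -1.0]]
contact_force: [-0.3, 0.6, -0.3]
opening: 0.44
```

```bash
python3 -c "
from h import *
go([.575,.028,.10])
im,d=grab('side')
s=np.load('sideim.npy')
a=cv2.resize(im[195:260,190:290,::-1],None,fx=5,fy=5,interpolation=cv2.INTER_CUBIC)
B=ortho('side',im,.036,.535,.615,-.01,.08,.00025)
b=np.zeros((a.shape[0],B.shape[1],3),np.uint8);b[:B.shape[0]]=cv2.convertScaleAbs(B,alpha=1.6,beta=15)
cv2.imwrite('pics/s7.png',np.hstack([a[:, :430],b]))"
```

```text
clock 21.4 tcp [0.5744 0.0279 0.1274] tool shift [-0.0005  0.0004  0.0274] F [-0.29  0.64 -0.35] open 0.44
turn to upright [-0.18  0.06]
```

View pics/s7.png

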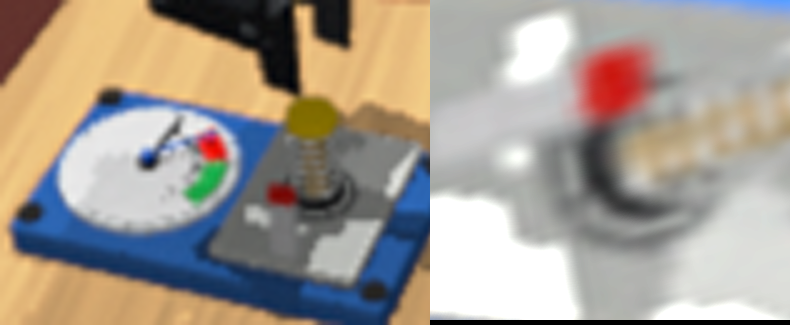

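The cap is back up and the black needle has fallen back. The blue peak hand stayed at the red sector's start (pointing at (205,138)), so the spring is weak and goes to the red tray. Now I regrasp it.

Emit:
servo_tool([
  [-0.2,0,0,0,0,0.008,-0.15],
  [0,0,0,0,0,0.01,-0.15],
  [0,0,0,0,0,0.008,-0.15],
  [0,0,0,0,0,0,-0.15],
  [0,0,0,0,0,0,-0.15],
])

```text
clock: 21.87
tool_pos: [0.5734, 0.0279, 0.0969]
tcp_rot: [[-0.949, 0.316, -0.001], [0.316, 0.949, 0.001], [0.001, 0.0, -1.0]]
contact_force: [0.0, -0.1, 0.9]
opening: 0.578
```

```bash
python3 -c "
from h import *
go([.575,.028,.05])"
```

```text
clock 21.8667 tcp [0.5734 0.0279 0.0969] tool shift [-0.0016  0.0006  0.0469] F [ 0.04 -0.14  0.87] open 0.578
turn to upright [ 0.   -0.08]
```

Emit:
servo_tool([
  [0,0,0,-0.0015,0,0.007,-0.15],
  [0,0,0,0,0,0.008,-0.15],
  [0,0,0,0,0,0.007,-0.15],
  [0,0,0,0,0,0,-0.15],
  [0,0,0,0,0,0,-0.15],
])

```text
clock: 22.28
tool_pos: [0.5744, 0.0274, 0.0716]
tcp_rot: [[-0.949, 0.316, -0.003], [0.316, 0.949, 0.001], [0.003, -0.0, -1.0]]
contact_force: [0.0, -0.4, 0.9]
opening: 0.573
```

```bash
python3 -c "
from h import *
go([.575,.028,.05])"
```

```text
clock 22.2833 tcp [0.5744 0.0274 0.0716] tool shift [-0.0004  0.0007  0.0216] F [ 0.03 -0.39  0.94] open 0.573
turn to upright [-0.02 -0.17]
```

Emit:
servo_tool([
  [0,-0.1,0,0,0,0.006,-0.15],
  [0,0,0,0,0,0.007,-0.15],
  [0,0,0,0,0,0.005,-0.15],
  [0,0,0,0,0,0.001,-0.15],
  [0,0,0,0,0,0,-0.15],
])

```text
clock: 22.7
tool_pos: [0.5747, 0.0274, 0.0509]
tcp_rot: [[-0.949, 0.316, -0.0], [0.316, 0.949, -0.0], [0.0, -0.0, -1.0]]
contact_force: [0.1, -0.4, -0.2]
opening: 0.574
```

Emit:
servo_tool([
  [0,0,0,0,0,0,0.1],
  [0,0,0,0,0,0,0.3],
  [0,0,0,0,0,0,0.5],
  [0,0,0,0,0,0,1],
  [0,0,0,0,0,0,1],
  [0,0,0,0,0,0,1],
  [0,0,0,0,0,0,1],
  [0,0,0,0,0,0,1],
], squeeze=15)

```text
clock: 23.37
tool_pos: [0.5751, 0.0274, 0.0516]
tcp_rot: [[-0.949, 0.316, 0.001], [0.316, 0.949, -0.0], [-0.001, 0.0, -1.0]]
contact_force: [0.2, -0.3, -1.4]
opening: 0.314
```

Emit:
servo_tool([
  [0,0,0,0,0,0,1],
  [0,0,0,0,0,-0.008,1],
  [0,0,0,0,0,-0.015,1],
  [0,0,0,0,0,-0.02,1],
  [0,0,0,0,0,-0.015,1],
  [0,0,0,0,0,-0.008,1],
  [0,0,0,0,0,0,1],
  [0,0,0,0,0,0,1],
])

```text
clock: 24.03
tool_pos: [0.5739, 0.0275, 0.1212]
tcp_rot: [[-0.949, 0.316, -0.002], [0.316, 0.949, -0.0], [0.002, -0.001, -1.0]]
contact_force: [-0.8, 0.4, -1.3]
opening: 0.313
```

```bash
python3 -c "
from h import *
go([.605,-.260,.12])"
```

```text
clock 24.0333 tcp [0.5739 0.0275 0.1212] tool shift [-0.1204 -0.2629  0.0011] F [-0.83  0.37 -1.35] open 0.313
turn to upright [-0.03 -0.1 ]
```

Emit:
servo_tool([
  [0,0,0,-0.007,-0.0155,0,1],
  [0,0,0,-0.013,-0.0285,0,1],
  [0,0,0,-0.0165,-0.036,0,1],
  [0,0,0,-0.0165,-0.036,0,1],
  [0,0,0,-0.0165,-0.036,0,1],
  [0,0,0,-0.0165,-0.036,0,1],
  [0,0,0,-0.013,-0.0285,0,1],
  [0,0,0,-0.007,-0.0155,0,1],
])

```text
clock: 24.7
tool_pos: [0.599, -0.2307, 0.1125]
tcp_rot: [[-0.952, 0.307, -0.011], [0.307, 0.952, 0.005], [0.012, 0.001, -1.0]]
contact_force: [0.8, 0.8, -0.1]
opening: 0.312
```

Emit:
servo_tool([
  [0,0,0,0,0,0,1],
  [0,0,0,0,0,0,1],
])

```text
clock: 24.87
tool_pos: [0.5976, -0.2346, 0.1098]
tcp_rot: [[-0.95, 0.312, -0.014], [0.312, 0.95, 0.006], [0.015, 0.001, -1.0]]
contact_force: [0.1, 0.1, -0.3]
opening: 0.313
```

```bash
python3 -c "
from h import *
go([.605,-.260,.08])"
```

```text
clock 24.8667 tcp [ 0.5976 -0.2346  0.1098] tool shift [-0.0154 -0.0218  0.0295] F [ 0.11  0.08 -0.32] open 0.313
turn to upright [ 0.06 -0.87]
```

Emit:
servo_tool([
  [0,-0.8,0,-0.008,-0.011,0.002,1],
  [0,0,0,-0.006,-0.009,0.006,1],
  [0,0,0,0,0,0.008,1],
  [0,0,0,0,0,0.008,1],
  [0,0,0,0,0,0.006,1],
  [0,0,0,0,0,0,1],
  [0,0,0,0,0,0,1],
])

```text
clock: 25.45
tool_pos: [0.6038, -0.2541, 0.0727]
tcp_rot: [[-0.952, 0.307, -0.005], [0.307, 0.952, 0.005], [0.006, 0.003, -1.0]]
contact_force: [0.5, 0.8, 0.5]
opening: 0.311
```

```bash
python3 -c "
from h import *
go([.605,-.260,.03])"
```

```text
clock 25.45 tcp [ 0.6038 -0.2541  0.0727] tool shift [-0.0033 -0.0054  0.0427] F [0.5  0.79 0.54] open 0.311
turn to upright [ 0.19 -0.35]
```

Emit:
servo_tool([
  [0.2,-0.3,0,-0.003,-0.005,0.006,1],
  [0,0,0,0,0,0.01,1],
  [0,0,0,0,0,0.01,1],
  [0,0,0,0,0,0.008,1],
  [0,0,0,0,0,0.004,1],
  [0,0,0,0,0,0,1],
  [0,0,0,0,0,0,1],
])

```text
clock: 26.03
tool_pos: [0.605, -0.259, 0.03]
tcp_rot: [[-0.952, 0.306, -0.001], [0.306, 0.952, 0.0], [0.001, -0.0, -1.0]]
contact_force: [-0.6, -1.1, -0.3]
opening: 0.312
```

```bash
python3 -c "
from h import *
go([.605,-.260,.0197])"
```

```text
clock 26.0333 tcp [ 0.605 -0.259  0.03 ] tool shift [-0.0004 -0.001   0.0103] F [-0.58 -1.07 -0.26] open 0.312
turn to upright [-0.01 -0.07]
```

Emit:
servo_tool([
  [0,0,0,0,0,0.003,1],
  [0,0,0,0,0,0.003,1],
  [0,0,0,0,0,0.002,1],
  [0,0,0,0,0,0,1],
  [0,0,0,0,0,0,1],
])

```text
clock: 26.45
tool_pos: [0.6057, -0.2594, 0.0223]
tcp_rot: [[-0.952, 0.306, 0.001], [0.306, 0.952, -0.001], [-0.001, -0.001, -1.0]]
contact_force: [-0.7, -0.7, -1.0]
opening: 0.31
```

Emit:
servo_tool([
  [0,0,0,0,0,0.001,1],
  [0,0,0,0,0,0.0005,1],
  [0,0,0,0,0,0,1],
])

```text
clock: 26.7
tool_pos: [0.6061, -0.2596, 0.0214]
tcp_rot: [[-0.952, 0.306, 0.002], [0.306, 0.952, -0.001], [-0.002, -0.001, -1.0]]
contact_force: [0.8, 0.1, -0.8]
opening: 0.313
```

Emit:
servo_tool([
  [0,0,0,0,0,0.0006,1],
  [0,0,0,0,0,0,1],
])

```text
clock: 26.87
tool_pos: [0.6063, -0.2597, 0.021]
tcp_rot: [[-0.952, 0.306, 0.002], [0.306, 0.952, -0.002], [-0.002, -0.001, -1.0]]
contact_force: [0.2, -0.2, -0.2]
opening: 0.313
```

Emit:
servo_tool([
  [0,0,0,0,0,0.0008,1],
  [0,0,0,0,0,0.0006,1],
  [0,0,0,0,0,0,1],
])

```text
clock: 27.12
tool_pos: [0.6064, -0.2597, 0.0197]
tcp_rot: [[-0.952, 0.306, 0.002], [0.306, 0.952, -0.002], [-0.003, -0.001, -1.0]]
contact_force: [-1.1, 0.7, -1.3]
opening: 0.312
```

Emit:
servo_tool([
  [0,0,0,0,0,0.0006,1],
  [0,0,0,0,0,0.0004,1],
  [0,0,0,0,0,0,1],
])

```text
clock: 27.37
tool_pos: [0.6067, -0.2599, 0.0197]
tcp_rot: [[-0.952, 0.306, 0.003], [0.306, 0.952, -0.002], [-0.003, -0.001, -1.0]]
contact_force: [-0.0, -0.4, -1.2]
opening: 0.315
```

Emit:
servo_tool([
  [0,0,0,0,0,0.0008,1],
  [0,0,0,0,0,0.0006,1],
  [0,0,0,0,0,0.0004,1],
])

```text
clock: 27.62
tool_pos: [0.6071, -0.2601, 0.0196]
tcp_rot: [[-0.952, 0.306, 0.003], [0.306, 0.952, -0.002], [-0.003, -0.001, -1.0]]
contact_force: [-1.1, 2.2, 2.7]
opening: 0.314
```

```bash
python3 -c "
from h import *
for i in range(4):
  go([.605,-.260,.0197]);read_camera('side')"
```

```text
clock 27.6167 tcp [ 0.6071 -0.2601  0.0196] tool shift [ 0.002  -0.0006 -0.0001] F [-1.06  2.23  2.7 ] open 0.314
turn to upright [-0.06  0.18]
clock 27.6667 tcp [ 0.607  -0.26    0.0195] tool shift [ 0.0019 -0.0006 -0.0002] F [-1.91 -0.03  3.85] open 0.309
turn to upright [-0.06  0.17]
clock 27.7167 tcp [ 0.6071 -0.26    0.0196] tool shift [ 0.002  -0.0006 -0.0002] F [-1.26  1.08  4.81] open 0.315
turn to upright [-0.06  0.17]
clock 27.7667 tcp [ 0.6071 -0.2601  0.0196] tool shift [ 0.002  -0.0006 -0.0001] F [-2.56  1.02  5.5 ] open 0.307
turn to upright [-0.06  0.18]
```

It's in contact with the floor. Release and lift away.

Emit:
servo_tool([
  [0,0,0,0,0,0,0.3],
  [0,0,0,0,0,0,0.2],
  [0,0,0,0,0,0,0.1],
  [0,0,0,0,0,0,0],
  [0,0,0,0,0,0,-0.15],
  [0,0,0,0,0,0,-0.15],
  [0,0,0,0,0,0,-0.15],
  [0,0,0,0,0,0,-0.15],
])

```text
clock: 28.48
tool_pos: [0.6069, -0.26, 0.0167]
tcp_rot: [[-0.952, 0.306, 0.003], [0.306, 0.952, -0.002], [-0.004, -0.001, -1.0]]
contact_force: [0.6, 0.4, -0.5]
opening: 0.572
```

Emit:
servo_tool([
  [0,0,0,0,0,-0.005,-0.15],
  [0,0,0,0,0,-0.009,-0.15],
  [0,0,0,0,0,-0.009,-0.15],
  [0,0,0,0,0,-0.006,-0.15],
  [0,0,0,0,0,0,-0.15],
])

```text
clock: 28.9
tool_pos: [0.607, -0.26, 0.049]
tcp_rot: [[-0.952, 0.306, 0.004], [0.306, 0.952, -0.002], [-0.004, -0.001, -1.0]]
contact_force: [0.0, 0.6, 0.2]
opening: 0.575
```

```bash
python3 -c "
from h import *
go([.605,-.260,.13])"
```

```text
clock 28.9 tcp [ 0.607 -0.26   0.049] tool shift [ 0.0016 -0.0007 -0.081 ] F [0.05 0.64 0.24] open 0.575
turn to upright [-0.07  0.25]
```

Emit:
servo_tool([
  [0,0.2,0,0.0015,0,-0.008,-0.15],
  [0,0,0,0,0,-0.014,-0.15],
  [0,0,0,0,0,-0.014,-0.15],
  [0,0,0,0,0,-0.018,-0.15],
  [0,0,0,0,0,-0.02,-0.15],
  [0,0,0,0,0,-0.02,-0.15],
  [0,0,0,0,0,0,-0.15],
  [0,0,0,0,0,0,-0.15],
])

```text
clock: 29.57
tool_pos: [0.6063, -0.2598, 0.1561]
tcp_rot: [[-0.952, 0.306, 0.005], [0.306, 0.952, -0.004], [-0.006, -0.002, -1.0]]
contact_force: [0.0, -0.0, -1.1]
opening: 0.573
```

```bash
python3 -c "
from h import *
go([.605,-.260,.15])
im,d=grab('side','fin.png',(170,100,370,340),2.4);P=cloud('side',d)
h=cv2.cvtColor(im,cv2.COLOR_RGB2HSV);m=((h[...,0]>20)&(h[...,0]<36)&(h[...,1]>170)&(h[...,2]>90)).astype(np.uint8)
n,l,st,ce=cv2.connectedComponentsWithStats(m)
for i in range(1,n):
  if st[i,4]>10: print(st[i,4],ce[i].round(1),np.nanmedian(P[l==i],0).round(4))"
```

```text
clock 29.5667 tcp [ 0.6063 -0.2598  0.1561] tool shift [ 0.0012 -0.0006  0.0061] F [ 0.02 -0.03 -1.06] open 0.573
turn to upright [-0.12  0.35]
43 [265.8 168.3] [ 0.6056 -0.2529  0.0642]
109 [220.8 291. ] [0.5881 0.2685 0.0665]
```

View pics/fin.png

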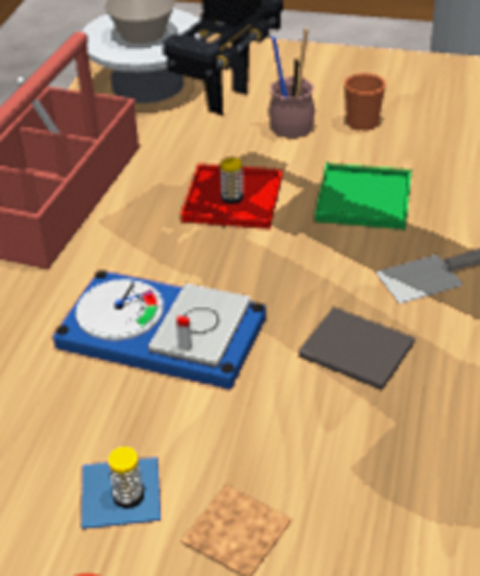

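The spring stands upright in the middle of the red tray (232,180), the other spring is still on the blue mat (123,475), and the bystanders in view (clay tile, brush pot, terracotta cup) haven't moved. The gripper is clear of everything, so I hand in.

```bash
python3 -c "
from station import *
print(job_done())"
```

```text
the job is handed in; nothing more can be done
None
```

I tested the spring from the cork mat, and it is weak. It now stands upright in the red tray, and the job was handed in at about 30 s of the 72 s allowed; no verdict was reported.

- **Placing:** I stood the spring in the tester's ring, about 3 mm off centre by the image (10 mm allowed), and let go. The needle was still near zero afterwards.
- **Pressing:** The cap was held at the mark for about 2 s. Depth comes from the arm's measured height and a force of about 7 N: 14.8 mm of compression against a target of 15 mm. No camera measurement confirmed it beyond it looking level in the picture.
- **First press:** My first attempt to hold crept upward by up to 6 mm, because move rows let the arm give way under load. I pressed down again and held with the arm still. A sideways force of about 3 N showed during pressing, but the spring stayed upright.
- **Result:** The blue peak hand stayed in the early part of the red sector, around 0.7 rad, which fits the 7 N reading.
- **Last check:** The final picture showed the spring upright, its cap measured within about 10 mm of the tray's middle. The other spring was still on the blue mat and the gripper was clear. The clay tile, brush pot and cup had not moved, but the glaze jar was outside that crop and I did not check it at the end.

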